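# Dial a pass count into the belt grinder's counter

## Task

Set the grinder's pass counter to 463: roll the left thumbwheel to 4, the middle one to 6 and the right one to 3 (left to right as seen from the robot's side), each numeral uppermost and in line with its red marks. Roll them with a light fingertip only, about 8 N and never more than 15 N on a wheel, without pinching them; then, and only when all three are right, press the green button all the way down, gently (under 25 N), and let go. Leave the loose things on the bench where they are.

Things in the scene. Friction and masses are not known exactly. Their poses are not given: they have to be found in the camera images.
- console: pass counter of a belt grinder: grey box 140 (x) x 260 (y) x 85 mm high with a dark steel top, fixed to the bench. Origin under its centre, z up, x away from the robot, y to the left along the row. Three white thumbwheels stand out of the top at y = +78, +30 and -18 mm, a green button at y = -85 mm, all at x = 0
- mark_left (a point): point on the console's top face (85 mm up) straight below the uppermost line of the left wheel, between its two red index marks; axes as the console's. The top of the rim stands 7.5 to 20.5 mm above this point: it differs from wheel to wheel and is not measured. The wheel is sprung and yields straight down, about 1 mm per 6 N
- mark_middle (a point): point on the console's top face (85 mm up) straight below the uppermost line of the middle wheel, between its two red index marks; axes as the console's. The top of the rim stands 7.5 to 20.5 mm above this point: it differs from wheel to wheel and is not measured. The wheel is sprung and yields straight down, about 1 mm per 6 N
- mark_right (a point): point on the console's top face (85 mm up) straight below the uppermost line of the right wheel, between its two red index marks; axes as the console's. The top of the rim stands 7.5 to 20.5 mm above this point: it differs from wheel to wheel and is not measured. The wheel is sprung and yields straight down, about 1 mm per 6 N
- wheel_left (a joint): the left thumbwheel's angle, rad: numeral d is uppermost at d x 0.628 (0 to 9); grows as the top of the rim is dragged along the console's +x (away from the robot). White wheel, rim radius 26 mm, 18 mm wide, axle along y, black bar numerals with tops towards +x. Stops at -0.3 and 5.95. Smooth, no clicks: rolled by friction of a fingertip on its top; needs about 1.7 N of drag, stays where left
- wheel_middle (a joint): the middle thumbwheel's angle, rad: numeral d is uppermost at d x 0.628 (0 to 9); grows as the top of the rim is dragged along the console's +x (away from the robot). White wheel, rim radius 26 mm, 18 mm wide, axle along y, black bar numerals with tops towards +x. Stops at -0.3 and 5.95. Smooth, no clicks: rolled by friction of a fingertip on its top; needs about 1.7 N of drag, stays where left
- wheel_right (a joint): the right thumbwheel's angle, rad: numeral d is uppermost at d x 0.628 (0 to 9); grows as the top of the rim is dragged along the console's +x (away from the robot). White wheel, rim radius 26 mm, 18 mm wide, axle along y, black bar numerals with tops towards +x. Stops at -0.3 and 5.95. Smooth, no clicks: rolled by friction of a fingertip on its top; needs about 1.7 N of drag, stays where left
- enter (a joint): travel of the green enter button, m: 0 up, 0.006 fully down; sprung, about 5 N at the bottom, comes back up by itself
- enter_top (a point): centre of the top face of the green button (30 mm across), pressed straight down
- spare_wheel: loose blank white wheel, 52 mm across, 18 mm high, lying flat on the bench by the console; origin under its centre; leave alone
- knife: loose knife with a dark wooden handle, 250 mm long along its y, 18 mm high, lying on the bench behind the console; origin under its middle; leave alone
- handle_block: loose pale wood block 30 x 110 x 22 mm on the bench in front of the console; origin under its centre; leave alone
- grinding_disc: loose red disc 130 mm across, 22 mm high, with a hole, on the bench; leave alone
- jar: loose amber jar 70 mm across, 90 mm high; leave alone
- brush: loose brush on the bench; leave alone
- wrench: loose wrench on the bench; leave alone

How it is judged:
On the way, in this order (a step that is already met when the one before it is completed fails the run):
1. the three wheels read 4, 6, 3 (value of joint wheel_left between 2.343 and 2.683 rad and value of joint wheel_middle between 3.6 and 3.94 rad and value of joint wheel_right between 1.715 and 2.055 rad), for 0.2 s.
2. the green button is pressed home with the wheels still at 4, 6, 3 (all of step 1 and value of joint enter above 0.005 m), for 0.05 s.
At the end, for the whole second after the job is handed in: the wheels rest with 4, 6 and 3 uppermost (left to right), each within 0.17 rad of its numeral's exact place, and the green button is back up (within 1 mm) (all of step 1 and value of joint enter below 0.001 m and velocity of joint wheel_left between -0.05 and 0.05 rad/s and velocity of joint wheel_middle between -0.05 and 0.05 rad/s and velocity of joint wheel_right between -0.05 and 0.05 rad/s); the robot touches nothing.
It fails at once if a wheel is pressed or squeezed with more than 15 N (contact force between anything else and wheel_left above 15 N or contact force between anything else and wheel_middle above 15 N or contact force between anything else and wheel_right above 15 N).
It fails at once if the button is pressed half way or more while a wheel is wrong (value of joint enter above 0.003 m and not (value of joint wheel_left between 2.343 and 2.683 rad and value of joint wheel_middle between 3.6 and 3.94 rad and value of joint wheel_right between 1.715 and 2.055 rad)).
It fails at once if the console is pushed with 25 N or more (contact force between anything else and console above 25 N).
It fails at once if a loose thing on the bench is moved by more than 20 mm (distance of any of spare_wheel, knife, handle_block, grinding_disc, jar, brush, wrench from where it was at the start of the episode above 0.02 m).
It also fails if it takes over 67 s, if anything falls off the work surface, if the arm or the gripper's body presses on something with over 40 N, if the wrist force passes 120 N, or if a joint passes its speed limit or range.

## Robot

A 7-joint arm with a two-finger parallel gripper is mounted at the origin on the work surface. World frame = base frame: x ahead of the robot, y to its left, z up, the work surface at z = 0. Lengths are in m, angles in rad, forces in N, time in s.
With the tool pointing down it reaches from about 0.375 to 0.925 m from the base axis. Payload 3.1 kg.
Tool frame: the origin (TCP) lies at the very end of the fingers, on their centre line; the grasp point (between the pads) lies hold_point_z behind it (hold_point_z is the distance from the TCP to the grasp point, in m); z points along the fingers, y is the direction in which the jaws open and shut (so a half turn about z gives the same grasp; the last joint's range is limited). The gripper opens to 85 mm and grips with 20 to 120 N. Pads are 22 mm wide; open, the fingers measure 114 mm over their backs; the gripper's body (76 mm by 85 mm) begins 54 mm behind the grasp point. The pads swing forward as they close: fully open they stand 13 mm farther back than shut.
Start: joints at [1.006, 0.383, 0.044, 1.598, -0.018, 1.161, -0.05], TCP at [0.293, -0.58, 0.231] pointing down, gripper open.
Joint ranges: [-2.61, 2.61], [-0.41, 2.15], [-1.48, 1.57], [0, 2.5], [-1.57, 4.71], [0.05, 1.97], [-2.85, 2.85]. Speed limits (rad/s): [2.79, 2.79, 3.14, 3.14, 3.14, 3.14, 3.14].

## Interface

Orientations are given as a 3x3 rotation matrix whose columns are the frame's x, y, z axes.
In Python, from rig import get_state, get_image, camera_info, close_job, hold_point_z gives the robot as it stands.
- The arm moves only by the tool step_arm, never from a script. Its arguments are lists of equal length, an entry for each row: "dr": the turn, a rotation vector about the tool's x, y, z in degrees, a list of three; "offset": the shift along the tool's x, y, z in cm, a list of three; "jaw": the finger opening in cm, from 0 to 8.54. In form: {"dr": [[rx, ry, rz], ...], "offset": [[dx, dy, dz], ...], "jaw": [jaw, ...]}. A call has 1 to 5 rows; each row shifts and turns the commanded pose from where the row before left it, along the tool's axes as they then stand; what a row does not reach is not made up. A row lasts 1/12 s, in which the tool goes at most 41.7 mm and 7.16 degrees, less where a joint would pass 70% of its speed; a pose out of reach is approached as far as the arm can. A call is refused whole if a number of a shift passes 4.17 or a number of a turn 7.16, either way. A call with a gripper value outside its range is refused whole. The fingers move at their own pace and stop on an object; the grip force is fixed at half the most. Time passes only in rows, so rows that do not move let the fingers close. It gives the time, the measured TCP pose, the force and the opening at its end, in the units of the state.
- get_state(): the state, without advancing time (a new reading comes with each control period).
- get_image(name): name is "scene" or "side" or "wrist"; returns (picture, depth): 420x560x3 uint8, red, green, blue; 420x560 float32, m along the optical axis (not along the pixel's ray), 0 where there is no reading.
- camera_info(name): a dict with "K" (3x3 intrinsics, pixels), "rvec" (rotation vector, rad) and "tvec" (3), from world to camera coordinates, as OpenCV has them; the wrist camera has in their place "T_tool_cam" (4x4, takes a point from camera to tool coordinates, whose origin is the TCP and whose axes are the flange's). Camera axes: x right, y down, z forward; pixel columns grow to the right and rows downward; lengths in m; the calibration is good to about 2 mm. A picture is of the moment at which its call begins: read the wrist's pose just before it. camera_info takes no time and is no camera call.
- close_job(): hands the job in, once; it reports no verdict.
The state is a dict: "t": time; "joint_pos": joint angles; "joint_velocities": joint speeds; "joint_torque": joint torques, N m; "tcp_pos": TCP position; "eef_rot": TCP orientation; "wrist_force": force on the tool from outside, world axes, zero at the start; "wrist_torque": the same for the moment, N m; "grip_width": finger opening in m.
Only numpy, scipy, OpenCV 4.12 (cv2) and the standard library are available. Lean on these libraries where they do the work, as an engineer would, in place of code of your own. Each camera call takes 0.05 s, during which the arm holds its last target.

## Working session

There is one attempt and no reset: what is moved stays moved. The work goes in short steps, Python scripts to look and compute and a tool call to move; the robot and the scene stay as the last step left them, time stands still between calls to the robot, and variables do not carry over. Pictures are saved under pics/ and viewed, and the job is handed in when it is done.

Besides the shell and the picture viewer there is one more tool, called as name(argument=value, ...), one argument or row to a line, values as JSON. step_arm: Moves the arm, as the interface text tells. Its arguments: {"type":"object","properties":{"dr":{"type":"array"},"offset":{"type":"array"},"jaw":{"type":"array"}},"required":["dr","offset","jaw"]}

```bash
ls; mkdir -p pics; cat > h.py <<'E'
import numpy as np, cv2
from rig import get_state, get_image, camera_info, close_job, hold_point_z
def cam(name, st=None):
    c=camera_info(name); K=np.array(c["K"])
    if "rvec" in c:
        R=cv2.Rodrigues(np.array(c["rvec"],float))[0]; t=np.array(c["tvec"],float).ravel()
        return K,R.T,-R.T@t
    T=np.array(c["T_tool_cam"]); Rt=np.array(st["eef_rot"]); 
    return K,Rt@T[:3,:3],Rt@T[:3,3]+np.array(st["tcp_pos"])
def ray(C,uv,z):
    K,R,o=C; d=R@np.linalg.inv(K)@np.array([uv[0],uv[1],1.]); return o+d*(z-o[2])/d[2]
def pt(C,uv,dep):
    K,R,o=C; return o+R@np.linalg.inv(K)@np.array([uv[0],uv[1],1.])*dep
def proj(C,p):
    K,R,o=C; q=K@(R.T@(np.array(p)-o)); return q[:2]/q[2]
def shot(name,fn):
    st=get_state(); im,d=get_image(name); np.savez('pics/'+fn+'.npz',im=im,d=d,tcp=st['tcp_pos'],rot=st['eef_rot'])
    cv2.imwrite('pics/'+fn+'.png',im[:,:,::-1]); return st,im,d
E
python3 - <<'E'
from h import *
st=get_state(); print(st, hold_point_z)
for n in ["scene","side"]:
    shot(n,n+"0"); K,R,o=cam(n); print(n,o,R[:,2],K[0,0])
print(camera_info("wrist"))
E
```

```text
pics
{'t': 0.0, 'joint_pos': array([ 1.00621466,  0.38386365,  0.04381919,  1.59960415, -0.01791114,
        1.16118716, -0.04991515]), 'joint_velocities': array([-0.00137517,  0.00063307, -0.00090081,  0.00016029, -0.00065346,
       -0.00144406, -0.00130503]), 'joint_torque': array([-6.13198699e-04, -4.33463001e+01,  1.02418754e+00, -2.49516070e+01,
        1.06585381e-02,  1.13636779e-02,  1.34551630e-05]), 'tcp_pos': array([ 0.2920842 , -0.57960738,  0.22985444]), 'eef_rot': array([[ 8.92988105e-01,  4.50078342e-01, -1.31555557e-03],
       [ 4.50080247e-01, -8.92985091e-01,  2.32347511e-03],
       [-1.29025687e-04, -2.66694121e-03, -9.99996435e-01]]), 'wrist_force': array([ 0.27571832, -0.04227367,  0.15822196]), 'wrist_torque': array([-0.02089995, -0.05670089,  0.00257365]), 'grip_width': 0.08522215281021178} 0.0187
scene [1.07568232 0.56469412 0.61573057] [-0.57259938 -0.54973479 -0.60821181] 400.6806360894215
side [ 0.28051249 -0.55046132  0.97448079] [ 0.26994454  0.57911028 -0.76926019] 505.92078721007096
{'K': array([[332.9882191 ,   0.        , 278.3581935 ],
       [  0.        , 332.9882191 , 212.86104704],
       [  0.        ,   0.        ,   1.        ]]), 'T_tool_cam': array([[-1.30660831e-03, -9.60459853e-01, -2.78415453e-01,
         6.99490039e-02],
       [ 9.99998017e-01, -1.67330690e-03,  1.07946013e-03,
        -7.54961523e-04],
       [-1.50265261e-03, -2.78413491e-01,  9.60460135e-01,
        -1.42670661e-01],
       [ 0.00000000e+00,  0.00000000e+00,  0.00000000e+00,
         1.00000000e+00]])}
```

View pics/scene0.png

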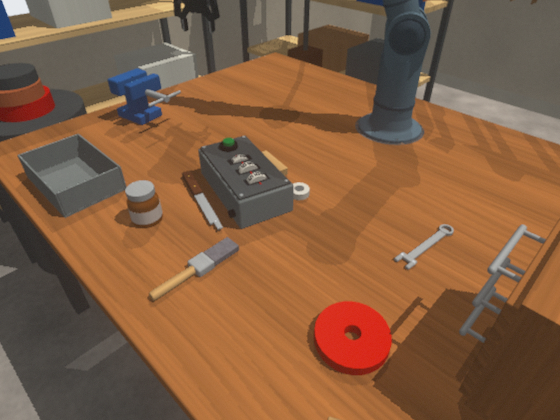

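View pics/side0.png

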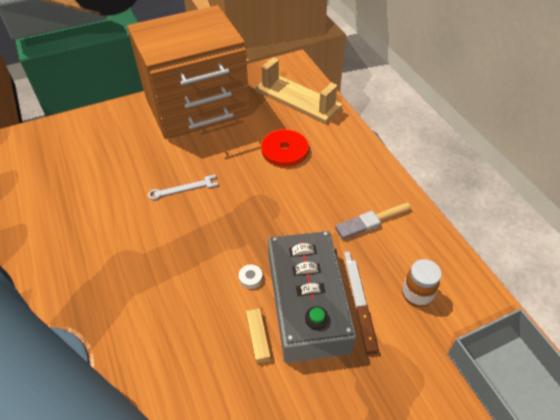

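The side view shows the console at about (310,295). The wheels are at (303,249), (307,268) and (311,288), and the green button is at (317,317). The scene view shows the same console at (245,175). I'll measure the pose from the marks and the button.

```bash
python3 - <<'E'
from h import *
for n in ["side","scene"]:
    f=np.load(f'pics/{n}0.npz'); im=f['im']; d=f['d']; C=cam(n)
    hsv=cv2.cvtColor(im,cv2.COLOR_RGB2HSV)
    roi=np.zeros(im.shape[:2],np.uint8)
    if n=="side": roi[225:360,265:360]=255; top=(285,262); s=im[225:360,265:360]
    else: roi[130:225,195:300]=255; top=(225,165); s=im[130:225,195:300]
    red=((hsv[...,0]<6)|(hsv[...,0]>174))&(hsv[...,1]>150)&(hsv[...,2]>90)&(roi>0)
    gr=(hsv[...,0]>45)&(hsv[...,0]<75)&(hsv[...,1]>150)&(roi>0)
    for nm,m,z in (("red",red,.085),("green",gr,.093)):
        k,l,st,c=cv2.connectedComponentsWithStats(m.astype(np.uint8))
        for i in range(1,k):
            if st[i,4]>=2: print(n,nm,c[i].round(1),st[i,4],ray(C,c[i],z).round(4), pt(C,c[i],d[int(c[i][1]),int(c[i][0])]).round(4))
    cv2.imwrite(f'pics/{n}0z.png',cv2.resize(s[:,:,::-1],None,fx=4.3,fy=4.3,interpolation=cv2.INTER_CUBIC))
E
```

```text
side red [303.9 256.8] 10 [ 0.5738 -0.0194  0.085 ] [ 0.5748 -0.0176  0.0819]
side red [307.6 275.8] 9 [ 0.5599 -0.0648  0.085 ] [ 0.5604 -0.0639  0.0833]
side red [308.6 280.8] 5 [ 0.5565 -0.0764  0.085 ] [ 0.5569 -0.0756  0.0834]
side red [311.7 296.1] 9 [ 0.5461 -0.1108  0.085 ] [ 0.5464 -0.1103  0.0841]
side green [316.6 314.4] 165 [ 0.5343 -0.1545  0.093 ] [ 0.5309 -0.1599  0.105 ]
scene red [250.3 171.7] 3 [ 0.5664 -0.0342  0.085 ] [ 0.5657 -0.035   0.0843]
scene red [259.5 182.5] 4 [0.5812 0.0131 0.085 ] [0.5842 0.0165 0.0882]
```

View pics/side0z.png

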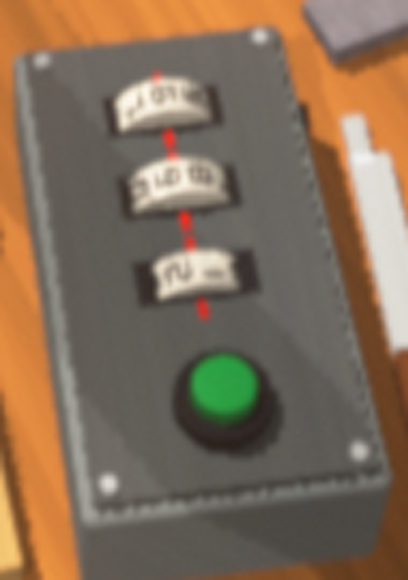

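The marks lie along console +y ≈ (0.29, 0.957), so the console's yaw is about -16.9° and its origin is about (0.556,-0.079). I'll turn the tool to match, close the jaws and fly over it.

step_arm(
  dr=[
    [0,0,7.1],
    [0,0,7.1],
    [0,0,7.1],
    [0,0,7.1],
    [0,0,7.1],
  ],
  offset=[
    [0,0,0],
    [0,0,0],
    [0,0,0],
    [0,0,0],
    [0,0,0],
  ],
  jaw=[0,0,0,0,0],
)

```text
t: 0.52
tcp_pos: [0.2923, -0.5799, 0.2304]
eef_rot: [[0.987, -0.158, -0.001], [-0.158, -0.987, 0.001], [-0.001, -0.001, -1.0]]
wrist_force: [-1.0, 0.5, 0.0]
grip_width: 0.0259
```

step_arm(
  dr=[
    [0,0,7.1],
    [0,0,1.0],
    [0,0,0],
    [0,0,0],
    [0,0,0],
  ],
  offset=[
    [0,0,0],
    [0,-3.5,0],
    [0.5,-3.8,0],
    [0.5,-3.8,0],
    [0.5,-3.8,0],
  ],
  jaw=[0,0,0,0,0],
)

```text
t: 0.93
tcp_pos: [0.3494, -0.4403, 0.2305]
eef_rot: [[0.957, -0.291, -0.001], [-0.291, -0.957, 0.001], [-0.001, -0.001, -1.0]]
wrist_force: [1.6, 0.4, 0.0]
grip_width: 0.0002
```

step_arm(
  dr=[
    [0,0,0],
    [0,0,0],
    [0,0,0],
    [0,0,0],
    [0,0,0],
  ],
  offset=[
    [0.8,-3.8,0],
    [0.8,-3.8,0],
    [0.8,-3.8,0],
    [0.8,-3.8,0],
    [0.8,-3.8,0],
  ],
  jaw=[0,0,0,0,0],
)

```text
t: 1.35
tcp_pos: [0.443, -0.2698, 0.2309]
eef_rot: [[0.957, -0.29, -0.001], [-0.29, -0.957, 0.0], [-0.001, -0.0, -1.0]]
wrist_force: [-0.1, -0.9, 0.5]
grip_width: -0.0002
```

step_arm(
  dr=[
    [0,0,0],
    [0,0,0],
    [0,0,0],
    [0,0,0],
    [0,0,0],
  ],
  offset=[
    [0.8,-3.8,0.5],
    [0.8,-3.8,0.5],
    [0.8,-3.8,0.5],
    [0.8,-3.8,0.5],
    [0.8,-3.8,0.5],
  ],
  jaw=[0,0,0,0,0],
)

```text
t: 1.77
tcp_pos: [0.5363, -0.0998, 0.2057]
eef_rot: [[0.957, -0.29, -0.001], [-0.29, -0.957, 0.0], [-0.001, 0.0, -1.0]]
wrist_force: [0.2, 0.2, 0.6]
grip_width: -0.0001
```

step_arm(
  dr=[
    [0,0,0],
    [0,0,0],
    [0,0,0],
  ],
  offset=[
    [0.5,-3.0,0.3],
    [0.5,-2.5,0.2],
    [0,0,0],
  ],
  jaw=[0,0,0],
)

```text
t: 2.02
tcp_pos: [0.5633, -0.0432, 0.2005]
eef_rot: [[0.96, -0.28, 0.0], [-0.28, -0.96, 0.005], [-0.001, -0.005, -1.0]]
wrist_force: [-0.1, 1.4, 0.9]
grip_width: 0.0
```

```bash
python3 - <<'E'
from h import *
st,im,d=shot("wrist","w1"); print(st['tcp_pos'],st['wrist_force'])
C=cam("wrist",st); print(C[2],C[1][:,2])
hsv=cv2.cvtColor(im,cv2.COLOR_RGB2HSV)
red=((hsv[...,0]<6)|(hsv[...,0]>174))&(hsv[...,1]>150)&(hsv[...,2]>90)
gr=(hsv[...,0]>45)&(hsv[...,0]<75)&(hsv[...,1]>150)
for nm,m in (("red",red),("green",gr)):
    k,l,s,c=cv2.connectedComponentsWithStats(m.astype(np.uint8))
    for i in range(1,k):
        if s[i,4]>=6: print(nm,c[i].round(1),s[i],ray(C,c[i],.085).round(4), pt(C,c[i],d[int(c[i][1]),int(c[i][0])]).round(4))
E
```

```text
[ 0.56332525 -0.04320013  0.20045709] [-0.12228643  1.36668801  0.89038197]
[ 0.63015319 -0.06334836  0.34305147] [-0.26627168  0.08166544 -0.96043227]
red [203.1 204.2] [198 202  12   5  50] [0.5824 0.0145 0.085 ] [0.5827 0.014  0.0865]
red [246.9 204.6] [242 203  11   5  45] [ 0.5723 -0.0192  0.085 ] [ 0.5723 -0.0191  0.0848]
red [263.  204.5] [258 203  11   4  44] [ 0.5687 -0.0316  0.085 ] [ 0.5691 -0.0317  0.0865]
red [306.9 205.2] [302 203  11   5  49] [ 0.5583 -0.0652  0.085 ] [ 0.5587 -0.0652  0.0864]
red [323.3 205.4] [318 203  12   5  49] [ 0.5545 -0.0778  0.085 ] [ 0.555  -0.0777  0.0867]
red [367.1 205.5] [362 204  12   4  45] [ 0.5446 -0.1114  0.085 ] [ 0.545  -0.1112  0.0861]
green [434.3 194.4] [432 192   6   6  12] [ 0.5386 -0.1644  0.085 ] [ 0.5447 -0.1577  0.1021]
green [438.8 192.8] [438 192   3   3   6] [ 0.5389 -0.168   0.085 ] [ 0.5446 -0.1615  0.1011]
green [426.2 199.7] [424 197   5   7  12] [ 0.5362 -0.1575  0.085 ] [ 0.5424 -0.1513  0.1019]
green [420.8 205.1] [418 203   6   4  12] [ 0.533  -0.1526  0.085 ] [ 0.539  -0.147   0.1011]
```

View pics/w1.png

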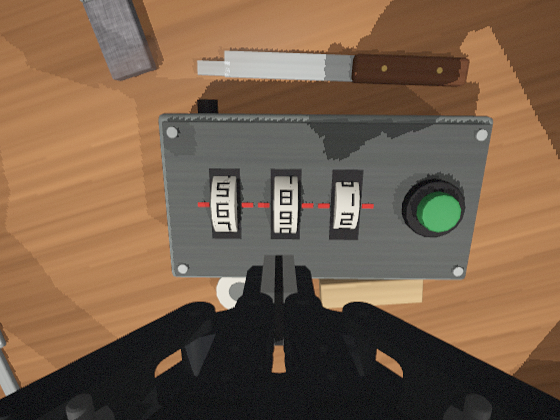

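```bash
cat >> h.py <<'E'
YA=np.array([.2884,.9575,0]); XA=np.array([.9575,-.2884,0])
MARK={'L':np.array([.57735,-.00235,.085]),'M':np.array([.5635,-.0484,.085]),'R':np.array([.54955,-.0946,.085])}
# origin along row from mark_middle (y=+30)
def pts_console(C,d,m):   # all pixels -> coords relative to mark m
    v,u=np.mgrid[0:d.shape[0],0:d.shape[1]]
    K,R,o=C; r=np.stack([u,v,np.ones_like(u)],-1)@np.linalg.inv(K).T
    P=o+(r*d[...,None])@R.T-m
    return np.stack([P@XA,P@YA,P[...,2]],-1)
def fit_h(C,d,m):
    from scipy.optimize import least_squares
    P=pts_console(C,d,m); g=(abs(P[...,1])<.007)&(abs(P[...,0])<.02)&(P[...,2]>.004)&(P[...,2]<.03)&(d>0)
    x,z=P[g][:,0],P[g][:,2]
    r=least_squares(lambda p:np.hypot(x-p[0],z-p[1]+.026)-.026,[0,.014],loss='soft_l1',f_scale=.001)
    return r.x, g.sum(), np.sqrt(np.mean(r.fun**2))
def unroll(C,im,m,h,x0=0,zoff=0,S=4,amax=.8):
    """texture of rim: rows = angle (top=+x side), 26mm*rad, S px/mm"""
    K,R,o=C; a=np.arange(amax,-amax,-1/(26.*S)); y=np.arange(.011,-.011,-1/(1000.*S))
    A,Y=np.meshgrid(a,y,indexing='ij')
    P=m+np.array([0,0,zoff])+(x0+.026*np.sin(A))[...,None]*XA+Y[...,None]*YA+(h-.026+.026*np.cos(A))[...,None]*np.array([0,0,1.])
    q=(P-o)@R@K.T; q=q[...,:2]/q[...,2:]
    return cv2.remap(im,q[...,0].astype(np.float32),q[...,1].astype(np.float32),cv2.INTER_CUBIC),a
E
python3 - <<'E'
from h import *
f=np.load('pics/w1.npz'); im,d=f['im'],f['d']; C=cam("wrist",dict(tcp_pos=f['tcp'],eef_rot=f['rot']))
P=pts_console(C,d,MARK['M'])
g=(abs(P[...,0])<.05)&(abs(P[...,0])>.03)&(abs(P[...,1])<.05)&(d>0); print("plate z",np.median(P[g][:,2]))
tiles=[]
for k in 'LMR':
    (x0,h),n,e=fit_h(C,d,MARK[k]); print(k,x0,h,n,e)
    t,a=unroll(C,im,MARK[k],h,0); t=t.copy(); n0=np.argmin(abs(a)); t[n0,:8]=(255,0,0); t[n0,-8:]=(255,0,0); tiles.append(np.pad(t,((0,0),(5,5),(0,0))))
T=cv2.resize(np.hstack(tiles),None,fx=2.4,fy=2.4); T=T[:600] if T.shape[0]>600 else T; print(T.shape)
cv2.imwrite('pics/u1.png',T[:,:,::-1])
u=cv2.resize(im[160:250,190:390],None,fx=4,fy=4,interpolation=cv2.INTER_CUBIC); cv2.imwrite('pics/w1z.png',u[:,:,::-1])
E
```

```text
plate z -6.382468989786505e-05
L 0.000536906399290131 0.014518236314328201 889 0.0007153673319659666
M 0.00042276289484955614 0.015353238175907936 873 0.0007061278718805799
R 0.00036530143166480357 0.009334876228917703 697 0.0006950484872112875
(401, 706, 3)
```

View pics/w1z.png

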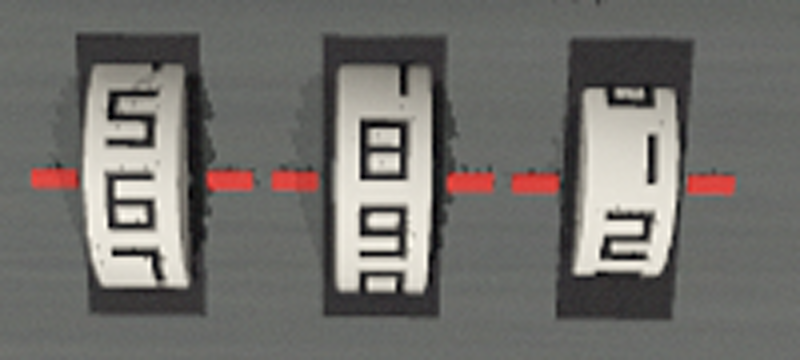

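View pics/u1.png

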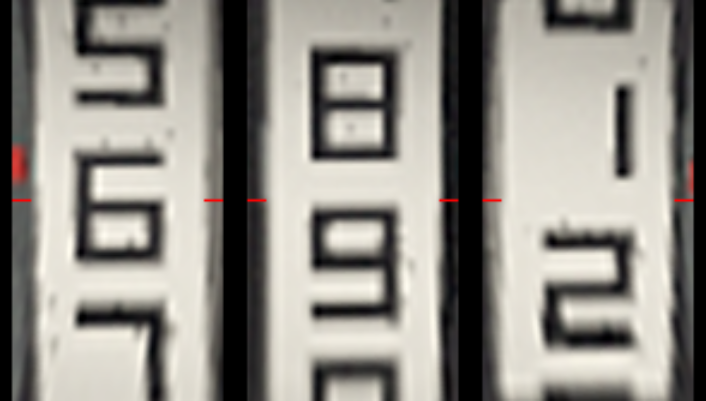

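The wrist view shows the index line at row ~205. Left reads about 5.96, middle about 8.61 and right about 1.44, with the rims standing about 14.5, 15.4 and 9.3 mm up. The drags needed are about -32 mm for L, -43 mm for M and +26 mm for R.

```bash
cat > go.py <<'E'
import sys
from h import *
# go.py wheel xoff_mm z_above_rim_mm
HT={'L':.0145,'M':.0153,'R':.0093}
st=get_state(); R=np.array(st['eef_rot']); p=np.array(st['tcp_pos'])
k=sys.argv[1]; tgt=MARK[k]+float(sys.argv[2])/1000*XA+np.array([0,0,HT[k]+float(sys.argv[3])/1000])
print('t',st['t'],'tcp',p.round(4),'F',np.round(st['wrist_force'],2),'tool delta cm',(R.T@(tgt-p)*100).round(2)); print(R.round(4).tolist())
E
python3 go.py L 8 8
```

```text
t 2.0667 tcp [ 0.5622 -0.047   0.2005] F [ 0.24 -0.08  0.15] tool delta cm [ 1.   -4.68  9.31]
[[0.9592, -0.2826, -0.001], [-0.2826, -0.9592, 0.0022], [-0.0015, -0.0019, -1.0]]
```

step_arm(
  dr=[
    [0,0,0],
    [0,0,0],
    [0,0,0],
    [0,0,0],
    [0,0,0],
  ],
  offset=[
    [0.4,-1.8,2.0],
    [0.3,-1.4,2.5],
    [0.3,-1.5,2.5],
    [0,0,2.3],
    [0,0,0],
  ],
  jaw=[0,0,0,0,0],
)

```text
t: 2.48
tcp_pos: [0.5801, -0.0103, 0.1028]
eef_rot: [[0.957, -0.29, -0.011], [-0.29, -0.957, -0.001], [-0.011, 0.004, -1.0]]
wrist_force: [-1.8, -1.5, -1.6]
grip_width: 0.0002
```

```bash
python3 go.py L 8 2
```

```text
t 2.4833 tcp [ 0.5801 -0.0103  0.1028] F [-1.76 -1.49 -1.56] tool delta cm [ 0.31 -0.68  0.12]
[[0.9571, -0.2895, -0.0113], [-0.2895, -0.9572, -0.0005], [-0.0107, 0.0038, -0.9999]]
```

step_arm(
  dr=[
    [0,0,0],
    [0,0,0],
  ],
  offset=[
    [0.3,-0.5,0],
    [0,0,0],
  ],
  jaw=[0,0],
)

```text
t: 2.65
tcp_pos: [0.5906, -0.0066, 0.1095]
eef_rot: [[0.957, -0.291, 0.002], [-0.291, -0.957, -0.0], [0.002, -0.001, -1.0]]
wrist_force: [0.4, 1.0, 0.9]
grip_width: 0.0001
```

```bash
python3 go.py L 8 2
```

```text
t 2.65 tcp [ 0.5906 -0.0066  0.1095] F [0.43 1.02 0.94] tool delta cm [-0.59 -0.02  0.8 ]
[[0.9566, -0.2915, 0.0023], [-0.2915, -0.9566, -0.0002], [0.0023, -0.0005, -1.0]]
```

step_arm(
  dr=[
    [0,0,0],
    [0,0,0],
    [0,0,0],
    [0,0,0],
  ],
  offset=[
    [-0.3,0,0.1],
    [-0.2,0,0.1],
    [0,0,0],
    [0,0,0],
  ],
  jaw=[0,0,0,0],
)

```text
t: 2.98
tcp_pos: [0.5847, -0.0046, 0.1072]
eef_rot: [[0.957, -0.29, 0.001], [-0.29, -0.957, -0.0], [0.001, -0.0, -1.0]]
wrist_force: [-0.2, 0.1, -0.5]
grip_width: -0.0
```

```bash
python3 go.py L 8 1
```

```text
t 2.9833 tcp [ 0.5847 -0.0046  0.1072] F [-0.23  0.06 -0.52] tool delta cm [ 0.03 -0.01  0.67]
[[0.957, -0.2902, 0.0013], [-0.2902, -0.957, -0.0002], [0.0013, -0.0001, -1.0]]
```

Well placed. I'll descend slowly to find the contact.

step_arm(
  dr=[
    [0,0,0],
    [0,0,0],
    [0,0,0],
    [0,0,0],
    [0,0,0],
  ],
  offset=[
    [0,0,0.15],
    [0,0,0.15],
    [0,0,0.1],
    [0,0,0.1],
    [0,0,0],
  ],
  jaw=[0,0,0,0,0],
)

```text
t: 3.4
tcp_pos: [0.5842, -0.0044, 0.1009]
eef_rot: [[0.957, -0.29, -0.001], [-0.29, -0.957, 0.0], [-0.001, 0.0, -1.0]]
wrist_force: [0.3, -0.3, -0.6]
grip_width: 0.0003
```

step_arm(
  dr=[
    [0,0,0],
    [0,0,0],
    [0,0,0],
  ],
  offset=[
    [0,0,0.06],
    [0,0,0.04],
    [0,0,0],
  ],
  jaw=[0,0,0],
)

```text
t: 3.65
tcp_pos: [0.5844, -0.0044, 0.1001]
eef_rot: [[0.957, -0.29, -0.0], [-0.29, -0.957, 0.0], [-0.0, 0.0, -1.0]]
wrist_force: [0.4, 0.4, 0.1]
grip_width: 0.0003
```

step_arm(
  dr=[
    [0,0,0],
    [0,0,0],
    [0,0,0],
  ],
  offset=[
    [0,0,0.06],
    [0,0,0.04],
    [0,0,0],
  ],
  jaw=[0,0,0],
)

```text
t: 3.9
tcp_pos: [0.5846, -0.0043, 0.0996]
eef_rot: [[0.957, -0.29, 0.0], [-0.29, -0.957, 0.0], [0.0, -0.0, -1.0]]
wrist_force: [-0.0, 0.1, 2.2]
grip_width: 0.0003
```

step_arm(
  dr=[
    [0,0,0],
    [0,0,0],
    [0,0,0],
  ],
  offset=[
    [0,0,0.06],
    [0,0,0.04],
    [0,0,0],
  ],
  jaw=[0,0,0],
)

```text
t: 4.15
tcp_pos: [0.5847, -0.0043, 0.0989]
eef_rot: [[0.957, -0.29, 0.0], [-0.29, -0.957, -0.0], [0.0, -0.0, -1.0]]
wrist_force: [-1.6, -0.7, 5.2]
grip_width: 0.0002
```

step_arm(
  dr=[
    [0,0,0],
    [0,0,0],
    [0,0,0],
    [0,0,0],
  ],
  offset=[
    [-0.1,0,0.04],
    [-0.2,0,0],
    [-0.2,0,0],
    [-0.2,0,0],
  ],
  jaw=[0,0,0,0],
)

```text
t: 4.48
tcp_pos: [0.5795, -0.0027, 0.099]
eef_rot: [[0.957, -0.29, 0.004], [-0.29, -0.957, -0.0], [0.004, -0.001, -1.0]]
wrist_force: [1.3, -1.3, 4.5]
grip_width: -0.0001
```

step_arm(
  dr=[
    [0,0,0],
    [0,0,0],
    [0,0,0],
    [0,0,0],
    [0,0,0],
  ],
  offset=[
    [-0.2,0,0],
    [-0.2,0,0],
    [-0.25,0,0],
    [-0.2,0,0],
    [0,0,0],
  ],
  jaw=[0,0,0,0,0],
)

```text
t: 4.9
tcp_pos: [0.5701, 0.0001, 0.0986]
eef_rot: [[0.957, -0.29, 0.002], [-0.29, -0.957, -0.0], [0.002, -0.0, -1.0]]
wrist_force: [1.7, -1.2, 5.8]
grip_width: 0.0001
```

step_arm(
  dr=[
    [0,0,0],
    [0,0,0],
    [0,0,0],
  ],
  offset=[
    [0,0,-0.4],
    [0,0,-0.6],
    [-0.3,0,-0.4],
  ],
  jaw=[0,0,0],
)

```text
t: 5.15
tcp_pos: [0.5657, 0.0012, 0.1114]
eef_rot: [[0.957, -0.29, -0.002], [-0.29, -0.957, 0.0], [-0.002, 0.0, -1.0]]
wrist_force: [0.3, -0.5, 1.0]
grip_width: -0.0
```

```bash
cat > look.py <<'E'
import sys
from h import *
from go import HT
E
cat > look.py <<'E'
import sys
from h import *
n=sys.argv[1]; HT={'L':.0145,'M':.0153,'R':.0093}
st,im,d=shot("wrist",n); C=cam("wrist",st); print(st['t'],st['tcp_pos'].round(4),st['wrist_force'].round(2))
tiles=[]
for k in 'LMR':
    t,a=unroll(C,im,MARK[k],HT[k],0); t=t.copy(); n0=np.argmin(abs(a)); t[n0,:8]=(255,0,0); t[n0,-8:]=(255,0,0); tiles.append(np.pad(t,((0,0),(5,5),(0,0))))
T=cv2.resize(np.hstack(tiles),None,fx=2.4,fy=2.4)
w=im[:, :]; w=cv2.resize(w,None,fx=T.shape[1]/2/560,fy=T.shape[1]/2/560)
T=cv2.resize(T,None,fx=.75,fy=.75)
W=np.zeros((max(T.shape[0],w.shape[0]),T.shape[1]+w.shape[1],3),np.uint8); W[:T.shape[0],:T.shape[1]]=T; W[:w.shape[0],T.shape[1]:]=w
if W.shape[1]>800: W=W[:,:800]
cv2.imwrite(f'pics/{n}u.png',W[:,:,::-1]); print(W.shape)
E
python3 look.py w2; python3 go.py L 8 0
```

```text
5.15 [0.5657 0.0012 0.1114] [ 0.33 -0.55  1.03]
(301, 800, 3)
t 5.2 tcp [0.5656 0.0016 0.1122] F [-0.73 -0.37  1.07] tool delta cm [2.04 0.04 1.27]
[[0.9572, -0.2895, -0.0016], [-0.2895, -0.9572, 0.0004], [-0.0017, 0.0001, -1.0]]
```

View pics/w2u.png

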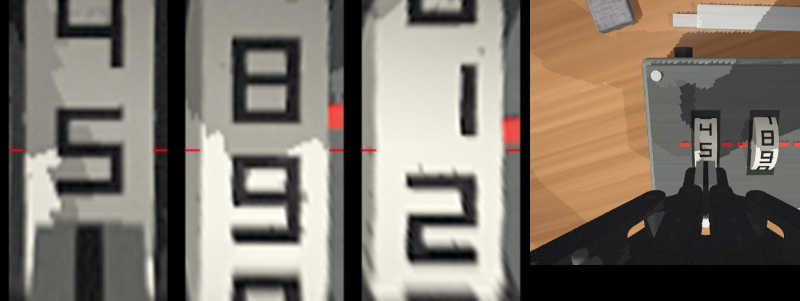

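The left wheel now reads 5.0 (its "5" is centred on the index). One more stroke of -16.3 mm.

step_arm(
  dr=[
    [0,0,0],
    [0,0,0],
    [0,0,0],
    [0,0,0],
    [0,0,0],
  ],
  offset=[
    [0.8,0,0.2],
    [0.8,0,0.2],
    [0.4,0,0.2],
    [0,0,0.2],
    [0,0,0.1],
  ],
  jaw=[0,0,0,0,0],
)

```text
t: 5.62
tcp_pos: [0.5858, -0.0051, 0.102]
eef_rot: [[0.957, -0.291, -0.001], [-0.291, -0.957, 0.0], [-0.001, 0.0, -1.0]]
wrist_force: [-0.0, 0.1, -0.4]
grip_width: 0.0002
```

step_arm(
  dr=[
    [0,0,0],
    [0,0,0],
    [0,0,0],
    [0,0,0],
    [0,0,0],
  ],
  offset=[
    [0,0,0.12],
    [0,0,0.1],
    [0,0,0.06],
    [0,0,0.05],
    [0,0,0],
  ],
  jaw=[0,0,0,0,0],
)

```text
t: 6.03
tcp_pos: [0.5855, -0.0047, 0.0996]
eef_rot: [[0.957, -0.29, -0.001], [-0.29, -0.957, -0.0], [-0.001, 0.0, -1.0]]
wrist_force: [-1.3, -0.3, 1.6]
grip_width: -0.0002
```

step_arm(
  dr=[
    [0,0,0],
    [0,0,0],
    [0,0,0],
    [0,0,0],
    [0,0,0],
  ],
  offset=[
    [0,0,0.07],
    [0,0,0.06],
    [-0.13,0,0],
    [-0.2,0,0],
    [-0.25,0,0],
  ],
  jaw=[0,0,0,0,0],
)

```text
t: 6.45
tcp_pos: [0.5823, -0.0036, 0.0993]
eef_rot: [[0.957, -0.29, 0.005], [-0.29, -0.957, -0.0], [0.005, -0.001, -1.0]]
wrist_force: [2.2, -0.8, 3.4]
grip_width: 0.0002
```

step_arm(
  dr=[
    [0,0,0],
    [0,0,0],
    [0,0,0],
    [0,0,0],
    [0,0,0],
  ],
  offset=[
    [-0.25,0,0],
    [-0.25,0,0],
    [-0.25,0,0],
    [-0.25,0,0],
    [0,0,0],
  ],
  jaw=[0,0,0,0,0],
)

```text
t: 6.87
tcp_pos: [0.5705, -0.0001, 0.0987]
eef_rot: [[0.957, -0.29, 0.0], [-0.29, -0.957, -0.0], [0.0, 0.0, -1.0]]
wrist_force: [1.0, -1.2, 5.2]
grip_width: 0.0003
```

step_arm(
  dr=[
    [0,0,0],
    [0,0,0],
    [0,0,0],
  ],
  offset=[
    [0,0,-0.4],
    [0,0,-0.6],
    [-0.3,0,-0.4],
  ],
  jaw=[0,0,0],
)

```text
t: 7.12
tcp_pos: [0.5665, 0.001, 0.1117]
eef_rot: [[0.957, -0.29, -0.003], [-0.29, -0.957, 0.0], [-0.003, 0.0, -1.0]]
wrist_force: [0.4, 1.0, -0.3]
grip_width: -0.0001
```

```bash
python3 look.py w3; python3 go.py M 8 0
```

```text
7.1167 [0.5665 0.001  0.1117] [ 0.41  0.95 -0.35]
(301, 800, 3)
t 7.1667 tcp [0.5665 0.0014 0.1125] F [-1.26 -0.13  0.81] tool delta cm [1.96 4.85 1.22]
[[0.9572, -0.2894, -0.0021], [-0.2894, -0.9572, 0.0005], [-0.0022, 0.0001, -1.0]]
```

View pics/w3u.png

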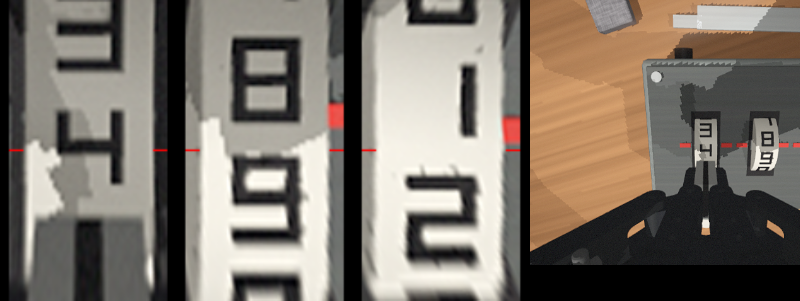

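The left wheel reads 4.03. Now the middle one, which needs about -42.6 mm in three strokes.

step_arm(
  dr=[
    [0,0,0],
    [0,0,0],
    [0,0,0],
    [0,0,0],
    [0,0,0],
  ],
  offset=[
    [0.4,1.2,0],
    [0.6,1.5,0],
    [0.5,1.3,0],
    [0.3,0.85,0.1],
    [0,0,0.3],
  ],
  jaw=[0,0,0,0,0],
)

```text
t: 7.58
tcp_pos: [0.5708, -0.0552, 0.1081]
eef_rot: [[0.956, -0.295, -0.0], [-0.295, -0.956, -0.002], [0.0, 0.002, -1.0]]
wrist_force: [-0.3, -0.2, -0.1]
grip_width: 0.0
```

step_arm(
  dr=[
    [0,0,0],
    [0,0,0],
    [0,0,0],
  ],
  offset=[
    [0,0,0.3],
    [0,0,0.2],
    [0,0,0],
  ],
  jaw=[0,0,0],
)

```text
t: 7.83
tcp_pos: [0.5703, -0.0494, 0.1023]
eef_rot: [[0.958, -0.288, -0.002], [-0.288, -0.958, 0.001], [-0.002, -0.0, -1.0]]
wrist_force: [-0.4, -0.1, -0.6]
grip_width: -0.0
```

```bash
python3 go.py M 7 0
```

```text
t 7.8333 tcp [ 0.5703 -0.0494  0.1023] F [-0.4  -0.15 -0.57] tool delta cm [0.02 0.1  0.2 ]
[[0.9576, -0.288, -0.0018], [-0.288, -0.9576, 0.001], [-0.0021, -0.0004, -1.0]]
```

step_arm(
  dr=[
    [0,0,0],
    [0,0,0],
    [0,0,0],
    [0,0,0],
  ],
  offset=[
    [0,0,0.08],
    [0,0,0.07],
    [0,0,0.05],
    [0,0,0],
  ],
  jaw=[0,0,0,0],
)

```text
t: 8.17
tcp_pos: [0.5711, -0.0506, 0.1013]
eef_rot: [[0.957, -0.289, -0.0], [-0.289, -0.957, 0.0], [-0.0, -0.0, -1.0]]
wrist_force: [-0.3, -0.6, 0.6]
grip_width: -0.0002
```

step_arm(
  dr=[
    [0,0,0],
    [0,0,0],
    [0,0,0],
  ],
  offset=[
    [0,0,0.06],
    [0,0,0.05],
    [0,0,0],
  ],
  jaw=[0,0,0],
)

```text
t: 8.42
tcp_pos: [0.5713, -0.0509, 0.1004]
eef_rot: [[0.957, -0.29, 0.0], [-0.29, -0.957, 0.0], [0.0, -0.0, -1.0]]
wrist_force: [-0.5, -0.7, 1.5]
grip_width: 0.0001
```

step_arm(
  dr=[
    [0,0,0],
    [0,0,0],
    [0,0,0],
    [0,0,0],
    [0,0,0],
  ],
  offset=[
    [0,0,0.07],
    [0,0,0.07],
    [-0.13,0,0],
    [-0.25,0,0],
    [-0.25,0,0],
  ],
  jaw=[0,0,0,0,0],
)

```text
t: 8.83
tcp_pos: [0.567, -0.0496, 0.0999]
eef_rot: [[0.957, -0.29, 0.005], [-0.29, -0.957, -0.0], [0.004, -0.001, -1.0]]
wrist_force: [1.8, -0.8, 2.9]
grip_width: -0.0001
```

step_arm(
  dr=[
    [0,0,0],
    [0,0,0],
    [0,0,0],
    [0,0,0],
    [0,0,0],
  ],
  offset=[
    [-0.25,0,0],
    [-0.25,0,0],
    [-0.25,0,0],
    [-0.12,0,0],
    [0,0,0],
  ],
  jaw=[0,0,0,0,0],
)

```text
t: 9.25
tcp_pos: [0.557, -0.0466, 0.0995]
eef_rot: [[0.957, -0.29, 0.001], [-0.29, -0.957, -0.0], [0.001, -0.0, -1.0]]
wrist_force: [0.1, -1.3, 6.4]
grip_width: -0.0002
```

step_arm(
  dr=[
    [0,0,0],
    [0,0,0],
    [0,0,0],
    [0,0,0],
    [0,0,0],
  ],
  offset=[
    [0,0,-0.4],
    [0.2,0,-0.2],
    [0.7,0,0],
    [0.5,0,0],
    [0,0,0.15],
  ],
  jaw=[0,0,0,0,0],
)

```text
t: 9.67
tcp_pos: [0.5711, -0.0512, 0.103]
eef_rot: [[0.957, -0.29, 0.0], [-0.29, -0.957, -0.0], [0.0, -0.0, -1.0]]
wrist_force: [0.1, -0.1, 0.4]
grip_width: 0.0001
```

step_arm(
  dr=[
    [0,0,0],
    [0,0,0],
    [0,0,0],
    [0,0,0],
    [0,0,0],
  ],
  offset=[
    [0,0,0.15],
    [0,0,0.1],
    [0,0,0.07],
    [0,0,0.05],
    [0,0,0],
  ],
  jaw=[0,0,0,0,0],
)

```text
t: 10.08
tcp_pos: [0.5699, -0.0507, 0.0999]
eef_rot: [[0.957, -0.29, -0.001], [-0.29, -0.957, -0.0], [-0.0, 0.0, -1.0]]
wrist_force: [-1.7, 0.6, 4.6]
grip_width: 0.0002
```

step_arm(
  dr=[
    [0,0,0],
    [0,0,0],
    [0,0,0],
    [0,0,0],
    [0,0,0],
  ],
  offset=[
    [-0.1,0,0],
    [-0.2,0,0],
    [-0.25,0,0],
    [-0.25,0,0],
    [-0.25,0,0],
  ],
  jaw=[0,0,0,0,0],
)

```text
t: 10.5
tcp_pos: [0.5608, -0.0476, 0.1001]
eef_rot: [[0.957, -0.29, 0.002], [-0.29, -0.957, -0.0], [0.002, -0.001, -1.0]]
wrist_force: [1.6, -0.4, 2.7]
grip_width: 0.0
```

step_arm(
  dr=[
    [0,0,0],
    [0,0,0],
    [0,0,0],
  ],
  offset=[
    [-0.25,0,0],
    [-0.15,0,0],
    [0,0,0],
  ],
  jaw=[0,0,0],
)

```text
t: 10.75
tcp_pos: [0.556, -0.0462, 0.0998]
eef_rot: [[0.957, -0.29, -0.0], [-0.29, -0.957, 0.0], [-0.0, -0.0, -1.0]]
wrist_force: [0.9, -0.1, 3.3]
grip_width: 0.0005
```

step_arm(
  dr=[
    [0,0,0],
    [0,0,0],
    [0,0,0],
  ],
  offset=[
    [0,0,-0.4],
    [0,0,-0.6],
    [-0.3,0,-0.4],
  ],
  jaw=[0,0,0],
)

```text
t: 11.0
tcp_pos: [0.5525, -0.0455, 0.1133]
eef_rot: [[0.957, -0.29, -0.002], [-0.29, -0.957, 0.0], [-0.002, 0.0, -1.0]]
wrist_force: [-0.4, -0.4, -0.1]
grip_width: 0.0
```

```bash
python3 look.py w4; python3 go.py M 8 0
```

```text
11.0 [ 0.5525 -0.0455  0.1133] [-0.37 -0.41 -0.06]
(301, 800, 3)
t 11.05 tcp [ 0.5524 -0.0452  0.1141] F [-0.39 -0.14  0.44] tool delta cm [ 1.96 -0.02  1.38]
[[0.9571, -0.2897, -0.0014], [-0.2897, -0.9571, 0.0003], [-0.0014, 0.0001, -1.0]]
```

View pics/w4u.png

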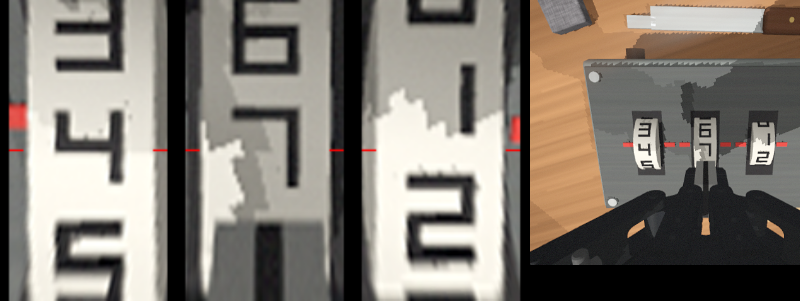

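The middle wheel reads about 7.03. The last middle stroke is -16.7 mm.

step_arm(
  dr=[
    [0,0,0],
    [0,0,0],
    [0,0,0],
    [0,0,0],
    [0,0,0],
  ],
  offset=[
    [0.8,0,0.2],
    [0.8,0,0.2],
    [0.4,0,0.2],
    [0,0,0.3],
    [0,0,0.2],
  ],
  jaw=[0,0,0,0,0],
)

```text
t: 11.47
tcp_pos: [0.5725, -0.0516, 0.1017]
eef_rot: [[0.957, -0.29, -0.001], [-0.29, -0.957, 0.0], [-0.001, 0.0, -1.0]]
wrist_force: [-0.4, -0.2, -0.5]
grip_width: 0.0003
```

step_arm(
  dr=[
    [0,0,0],
    [0,0,0],
    [0,0,0],
    [0,0,0],
    [0,0,0],
  ],
  offset=[
    [0,0,0.1],
    [0,0,0.1],
    [0,0,0.06],
    [0,0,0.05],
    [0,0,0],
  ],
  jaw=[0,0,0,0,0],
)

```text
t: 11.88
tcp_pos: [0.5723, -0.0515, 0.0999]
eef_rot: [[0.957, -0.29, -0.0], [-0.29, -0.957, -0.0], [-0.0, 0.0, -1.0]]
wrist_force: [-1.2, 0.5, 3.6]
grip_width: -0.0004
```

step_arm(
  dr=[
    [0,0,0],
    [0,0,0],
    [0,0,0],
    [0,0,0],
    [0,0,0],
  ],
  offset=[
    [0,0,0.07],
    [-0.13,0,0],
    [-0.25,0,0],
    [-0.25,0,0],
    [-0.25,0,0],
  ],
  jaw=[0,0,0,0,0],
)

```text
t: 12.3
tcp_pos: [0.5655, -0.0494, 0.0997]
eef_rot: [[0.957, -0.29, 0.004], [-0.29, -0.957, -0.001], [0.004, -0.0, -1.0]]
wrist_force: [1.2, -2.4, 4.2]
grip_width: -0.0001
```

step_arm(
  dr=[
    [0,0,0],
    [0,0,0],
    [0,0,0],
    [0,0,0],
    [0,0,0],
  ],
  offset=[
    [-0.25,0,0],
    [-0.25,0,0],
    [-0.25,0,0],
    [0,0,0],
    [0,0,0],
  ],
  jaw=[0,0,0,0,0],
)

```text
t: 12.72
tcp_pos: [0.5572, -0.0468, 0.0994]
eef_rot: [[0.957, -0.29, 0.001], [-0.29, -0.957, -0.0], [0.001, 0.0, -1.0]]
wrist_force: [0.8, -2.0, 5.4]
grip_width: -0.0
```

step_arm(
  dr=[
    [0,0,0],
    [0,0,0],
    [0,0,0],
  ],
  offset=[
    [0,0,-0.4],
    [0,0,-0.6],
    [-0.3,0,-0.4],
  ],
  jaw=[0,0,0],
)

```text
t: 12.97
tcp_pos: [0.5529, -0.0451, 0.1123]
eef_rot: [[0.957, -0.29, -0.002], [-0.29, -0.957, 0.001], [-0.002, -0.0, -1.0]]
wrist_force: [0.0, -0.1, 0.8]
grip_width: 0.0
```

```bash
python3 look.py w5; python3 go.py R -7 0
```

```text
12.9667 [ 0.5529 -0.0451  0.1123] [ 0.01 -0.11  0.77]
(301, 800, 3)
t 13.0167 tcp [ 0.5529 -0.045   0.1131] F [-0.13  1.07 -0.18] tool delta cm [0.42 4.85 1.88]
[[0.9572, -0.2893, -0.0016], [-0.2893, -0.9572, 0.0007], [-0.0017, -0.0002, -1.0]]
```

View pics/w5u.png

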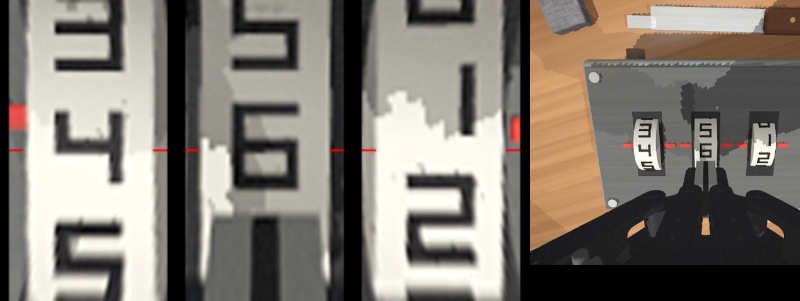

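The middle wheel reads 6.03 and the left still reads 4.02. Now the right one, +25.6 mm in two strokes.

step_arm(
  dr=[
    [0,0,0],
    [0,0,0],
    [0,0,0],
    [0,0,0],
    [0,0,0],
  ],
  offset=[
    [0.1,1.2,0],
    [0.1,1.5,0],
    [0.1,1.3,0.1],
    [0.1,0.8,0.3],
    [0,0,0.4],
  ],
  jaw=[0,0,0,0,0],
)

```text
t: 13.43
tcp_pos: [0.5429, -0.0965, 0.1043]
eef_rot: [[0.956, -0.294, -0.001], [-0.294, -0.956, -0.002], [-0.0, 0.002, -1.0]]
wrist_force: [-0.5, 0.2, 0.3]
grip_width: 0.0001
```

step_arm(
  dr=[
    [0,0,0],
    [0,0,0],
    [0,0,0],
    [0,0,0],
  ],
  offset=[
    [0,0,0.4],
    [0,0,0.3],
    [0,0,0.1],
    [0,0,0],
  ],
  jaw=[0,0,0,0],
)

```text
t: 13.77
tcp_pos: [0.5437, -0.0916, 0.0961]
eef_rot: [[0.958, -0.288, -0.001], [-0.288, -0.958, 0.001], [-0.001, -0.0, -1.0]]
wrist_force: [-0.2, 0.6, 0.9]
grip_width: 0.0001
```

```bash
python3 go.py R -7 0
```

```text
t 13.7667 tcp [ 0.5437 -0.0916  0.0961] F [-0.19  0.56  0.89] tool delta cm [-0.05  0.12  0.18]
[[0.9576, -0.2882, -0.0011], [-0.2882, -0.9576, 0.0008], [-0.0013, -0.0005, -1.0]]
```

step_arm(
  dr=[
    [0,0,0],
    [0,0,0],
    [0,0,0],
    [0,0,0],
  ],
  offset=[
    [0,0.05,0.08],
    [0,0,0.06],
    [0,0,0.04],
    [0,0,0],
  ],
  jaw=[0,0,0,0],
)

```text
t: 14.1
tcp_pos: [0.5439, -0.0933, 0.0951]
eef_rot: [[0.957, -0.29, 0.0], [-0.29, -0.957, 0.0], [0.0, -0.0, -1.0]]
wrist_force: [0.0, -0.2, 0.2]
grip_width: -0.0001
```

step_arm(
  dr=[
    [0,0,0],
    [0,0,0],
    [0,0,0],
  ],
  offset=[
    [0,0,0.06],
    [0,0,0.06],
    [0,0,0],
  ],
  jaw=[0,0,0],
)

```text
t: 14.35
tcp_pos: [0.5441, -0.0934, 0.0942]
eef_rot: [[0.957, -0.29, 0.001], [-0.29, -0.957, -0.0], [0.0, -0.0, -1.0]]
wrist_force: [-1.8, -0.6, 2.3]
grip_width: 0.0001
```

step_arm(
  dr=[
    [0,0,0],
    [0,0,0],
    [0,0,0],
    [0,0,0],
    [0,0,0],
  ],
  offset=[
    [0,0,0.05],
    [0,0,0.04],
    [0.1,0,0],
    [0.15,0,0],
    [0.2,0,0],
  ],
  jaw=[0,0,0,0,0],
)

```text
t: 14.77
tcp_pos: [0.5482, -0.0946, 0.0936]
eef_rot: [[0.957, -0.29, -0.0], [-0.29, -0.957, -0.0], [-0.0, 0.0, -1.0]]
wrist_force: [-2.3, 1.3, 5.9]
grip_width: 0.0
```

step_arm(
  dr=[
    [0,0,0],
    [0,0,0],
    [0,0,0],
    [0,0,0],
    [0,0,0],
  ],
  offset=[
    [0.2,0,0],
    [0.2,0,0],
    [0.2,0,0],
    [0.2,0,0],
    [0,0,0],
  ],
  jaw=[0,0,0,0,0],
)

```text
t: 15.18
tcp_pos: [0.5564, -0.0971, 0.0936]
eef_rot: [[0.957, -0.29, 0.001], [-0.29, -0.957, -0.0], [0.001, -0.0, -1.0]]
wrist_force: [-0.3, -0.4, 4.9]
grip_width: -0.0001
```

step_arm(
  dr=[
    [0,0,0],
    [0,0,0],
    [0,0,0],
    [0,0,0],
    [0,0,0],
  ],
  offset=[
    [0,0,-0.4],
    [0,0,-0.6],
    [-0.6,0,-0.4],
    [-0.7,0,0],
    [-0.3,0,0],
  ],
  jaw=[0,0,0,0,0],
)

```text
t: 15.6
tcp_pos: [0.5391, -0.0919, 0.1069]
eef_rot: [[0.957, -0.29, -0.001], [-0.29, -0.957, 0.0], [-0.001, 0.0, -1.0]]
wrist_force: [0.0, 0.4, 0.2]
grip_width: 0.0003
```

```bash
python3 look.py w6; python3 go.py R -7 0
```

```text
15.6 [ 0.5391 -0.0919  0.1069] [0.04 0.35 0.18]
(301, 800, 3)
t 15.65 tcp [ 0.5384 -0.0918  0.1065] F [ 0.32  0.22 -0.16] tool delta cm [ 0.45 -0.06  1.22]
[[0.9572, -0.2895, -0.0021], [-0.2895, -0.9572, 0.0002], [-0.0021, 0.0004, -1.0]]
```

View pics/w6u.png

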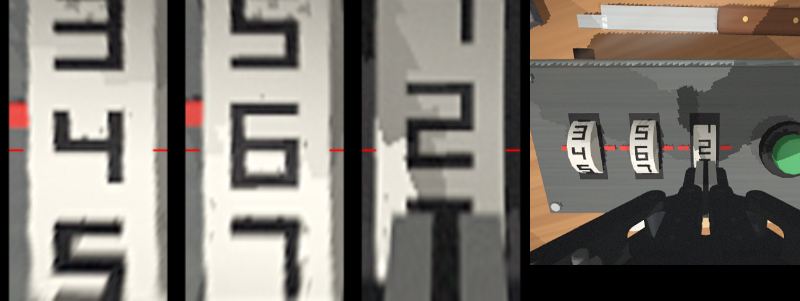

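The right wheel reads about 2.2, so it needs +12.9 mm more.

step_arm(
  dr=[
    [0,0,0],
    [0,0,0],
    [0,0,0],
    [0,0,0],
    [0,0,0],
  ],
  offset=[
    [0.2,0,0.3],
    [0.2,0,0.3],
    [0,0,0.3],
    [0,0,0.15],
    [0,0,0],
  ],
  jaw=[0,0,0,0,0],
)

```text
t: 16.07
tcp_pos: [0.5439, -0.0935, 0.0955]
eef_rot: [[0.957, -0.29, -0.001], [-0.29, -0.957, 0.0], [-0.002, 0.0, -1.0]]
wrist_force: [-0.8, 0.7, 1.0]
grip_width: 0.0001
```

step_arm(
  dr=[
    [0,0,0],
    [0,0,0],
    [0,0,0],
    [0,0,0],
  ],
  offset=[
    [0,0,0.08],
    [0,0,0.06],
    [0,0,0.05],
    [0,0,0],
  ],
  jaw=[0,0,0,0],
)

```text
t: 16.4
tcp_pos: [0.5444, -0.0935, 0.0946]
eef_rot: [[0.957, -0.29, 0.0], [-0.29, -0.957, 0.0], [0.0, -0.0, -1.0]]
wrist_force: [-0.5, 0.5, 0.1]
grip_width: 0.0002
```

step_arm(
  dr=[
    [0,0,0],
    [0,0,0],
    [0,0,0],
    [0,0,0],
    [0,0,0],
  ],
  offset=[
    [0,0,0.06],
    [0,0,0.06],
    [0,0,0.03],
    [0.1,0,0],
    [0.15,0,0],
  ],
  jaw=[0,0,0,0,0],
)

```text
t: 16.82
tcp_pos: [0.5467, -0.0942, 0.0936]
eef_rot: [[0.957, -0.29, -0.0], [-0.29, -0.957, -0.0], [-0.0, 0.0, -1.0]]
wrist_force: [-1.8, 1.6, 5.3]
grip_width: 0.0002
```

step_arm(
  dr=[
    [0,0,0],
    [0,0,0],
    [0,0,0],
    [0,0,0],
    [0,0,0],
  ],
  offset=[
    [0.2,0,0],
    [0.2,0,0],
    [0.2,0,0],
    [0.2,0,0],
    [0.2,0,0],
  ],
  jaw=[0,0,0,0,0],
)

```text
t: 17.23
tcp_pos: [0.5564, -0.0971, 0.0936]
eef_rot: [[0.957, -0.29, -0.0], [-0.29, -0.957, -0.0], [-0.0, 0.0, -1.0]]
wrist_force: [-1.7, 0.6, 5.7]
grip_width: 0.0
```

step_arm(
  dr=[
    [0,0,0],
    [0,0,0],
  ],
  offset=[
    [0.04,0,0],
    [0,0,0],
  ],
  jaw=[0,0],
)

```text
t: 17.4
tcp_pos: [0.5571, -0.0973, 0.0936]
eef_rot: [[0.957, -0.29, 0.001], [-0.29, -0.957, -0.0], [0.001, -0.0, -1.0]]
wrist_force: [-0.6, 0.0, 5.4]
grip_width: -0.0002
```

step_arm(
  dr=[
    [0,0,0],
    [0,0,0],
    [0,0,0],
    [0,0,0],
    [0,0,0],
  ],
  offset=[
    [0,0,-0.4],
    [0,0,-0.6],
    [-0.6,0,-0.8],
    [-0.7,0.5,-0.8],
    [-0.3,0,0],
  ],
  jaw=[0,0,0,0,0],
)

```text
t: 17.82
tcp_pos: [0.5396, -0.0984, 0.1208]
eef_rot: [[0.957, -0.291, 0.002], [-0.291, -0.957, -0.001], [0.002, 0.0, -1.0]]
wrist_force: [1.0, -0.5, 0.0]
grip_width: -0.0004
```

```bash
python3 look.py w7; python3 go.py R 0 0
python3 - <<'E'
from h import *
f=np.load('pics/w7.npz'); im,d=f['im'],f['d']; C=cam("wrist",dict(tcp_pos=f['tcp'],eef_rot=f['rot']))
B=MARK['M']-0.115*YA
print('button pred',B)
P=pts_console(C,d,B); hsv=cv2.cvtColor(im,cv2.COLOR_RGB2HSV)
g=(hsv[...,0]>40)&(hsv[...,0]<80)&(hsv[...,1]>110)&(d>0)&(P[...,2]>0)&(P[...,2]<.04)
k,l,s,c=cv2.connectedComponentsWithStats(g.astype(np.uint8)); i=1+np.argmax(s[1:,4]); g=l==i; print(c[i],s[i])
q=P[g]; top=q[q[:,2]>np.percentile(q[:,2],30)]; print('z pct',np.percentile(q[:,2],[5,25,50,75,95]).round(4),'median',np.median(q,0).round(4), top.min(0).round(4),top.max(0).round(4))
E
```

```text
17.8167 [ 0.5396 -0.0984  0.1208] [ 0.95 -0.47  0.05]
(301, 800, 3)
t 17.8667 tcp [ 0.5389 -0.0979  0.12  ] F [-0.87  0.91  0.38] tool delta cm [ 0.92 -0.63  2.57]
[[0.9568, -0.2907, 0.0007], [-0.2907, -0.9568, -0.0007], [0.0008, 0.0005, -1.0]]
button pred [ 0.530334  -0.1585125  0.085    ]
[394.69824812 238.57954952] [ 364  209   62   60 2797]
z pct [0.0151 0.0211 0.0218 0.0223 0.0229] median [0.0022 0.0017 0.0218] [-0.0134 -0.0137  0.0213] [0.0151 0.0141 0.0241]
```

View pics/w7u.png

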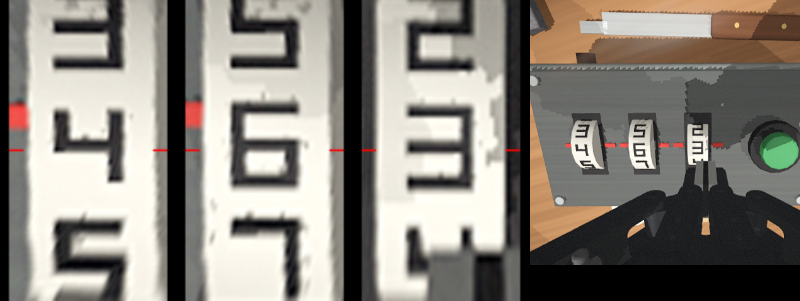

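View pics/w7.png

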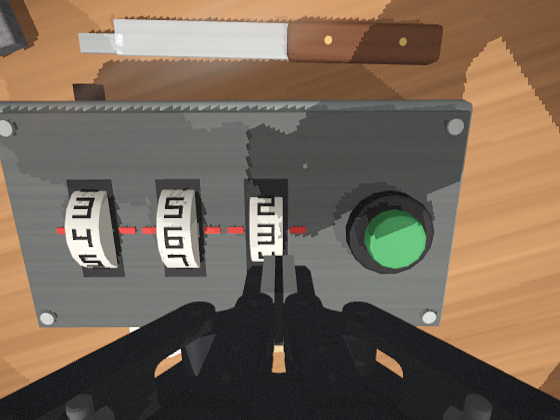

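The right wheel reads 3.03, so all three are set (4.02, 6.03, 3.03). The green button shows at (395,239) in the wrist picture, with its top about 107 mm up. Moving over it now.

step_arm(
  dr=[
    [0,0,0],
    [0,0,0],
    [0,0,0],
    [0,0,0],
    [0,0,0],
  ],
  offset=[
    [0.2,1.2,-0.3],
    [0.3,1.8,0],
    [0.3,1.8,0],
    [0.2,1.2,0],
    [0,0,0],
  ],
  jaw=[0,0,0,0,0],
)

```text
t: 18.28
tcp_pos: [0.5309, -0.1628, 0.1218]
eef_rot: [[0.955, -0.296, -0.001], [-0.296, -0.955, -0.002], [0.0, 0.002, -1.0]]
wrist_force: [-0.3, 0.0, -1.2]
grip_width: -0.0
```

step_arm(
  dr=[
    [0,0,0],
    [0,0,0],
    [0,0,0],
    [0,0,0],
    [0,0,0],
  ],
  offset=[
    [0,0,0.3],
    [0,0,0.4],
    [0,0,0.3],
    [0,0,0.2],
    [0,0,0],
  ],
  jaw=[0,0,0,0,0],
)

```text
t: 18.7
tcp_pos: [0.5316, -0.1563, 0.109]
eef_rot: [[0.958, -0.288, -0.002], [-0.288, -0.958, 0.001], [-0.002, -0.0, -1.0]]
wrist_force: [-0.2, 0.3, -0.7]
grip_width: -0.0001
```

step_arm(
  dr=[
    [0,0,0],
    [0,0,0],
    [0,0,0],
    [0,0,0],
    [0,0,0],
  ],
  offset=[
    [0,0,0.15],
    [0,0,0.15],
    [0,0,0.1],
    [0,0,0.1],
    [0,0,0],
  ],
  jaw=[0,0,0,0,0],
)

```text
t: 19.12
tcp_pos: [0.5324, -0.1573, 0.1052]
eef_rot: [[0.957, -0.29, 0.0], [-0.29, -0.957, 0.0], [0.0, -0.001, -1.0]]
wrist_force: [-1.3, 0.3, 2.4]
grip_width: -0.0002
```

step_arm(
  dr=[
    [0,0,0],
    [0,0,0],
    [0,0,0],
  ],
  offset=[
    [0,0,0.08],
    [0,0,0.08],
    [0,0,0],
  ],
  jaw=[0,0,0],
)

```text
t: 19.37
tcp_pos: [0.5324, -0.1573, 0.1036]
eef_rot: [[0.957, -0.29, 0.001], [-0.29, -0.957, 0.0], [0.0, -0.001, -1.0]]
wrist_force: [-1.1, 1.6, 3.6]
grip_width: 0.0001
```

step_arm(
  dr=[
    [0,0,0],
    [0,0,0],
    [0,0,0],
    [0,0,0],
  ],
  offset=[
    [0,0,0.08],
    [0,0,0.08],
    [0,0,0.05],
    [0,0,0],
  ],
  jaw=[0,0,0,0],
)

```text
t: 19.7
tcp_pos: [0.5324, -0.1574, 0.1015]
eef_rot: [[0.957, -0.29, 0.0], [-0.29, -0.957, 0.0], [0.0, -0.001, -1.0]]
wrist_force: [-0.6, 3.6, 5.0]
grip_width: -0.0
```

step_arm(
  dr=[
    [0,0,0],
    [0,0,0],
    [0,0,0],
  ],
  offset=[
    [0,0,0.05],
    [0,0,0.04],
    [0,0,0],
  ],
  jaw=[0,0,0],
)

```text
t: 19.95
tcp_pos: [0.5324, -0.1573, 0.1011]
eef_rot: [[0.957, -0.29, 0.0], [-0.29, -0.957, 0.0], [0.0, -0.0, -1.0]]
wrist_force: [-1.5, 4.0, 7.8]
grip_width: -0.0002
```

step_arm(
  dr=[
    [0,0,0],
    [0,0,0],
    [0,0,0],
  ],
  offset=[
    [0,0,0.04],
    [0,0,0.03],
    [0,0,0],
  ],
  jaw=[0,0,0],
)

```text
t: 20.2
tcp_pos: [0.5324, -0.1573, 0.1011]
eef_rot: [[0.957, -0.29, 0.0], [-0.29, -0.957, 0.0], [0.0, -0.0, -1.0]]
wrist_force: [-2.7, 4.2, 11.3]
grip_width: -0.0003
```

The button is on its hard stop: force is up to 11 N with no further travel. Releasing and withdrawing.

step_arm(
  dr=[
    [0,0,0],
    [0,0,0],
    [0,0,0],
    [0,0,0],
    [0,0,0],
  ],
  offset=[
    [0,0,-0.3],
    [0,0,-0.5],
    [0,0,-1.5],
    [-0.5,0,-2.5],
    [-1.0,-1.0,-2.5],
  ],
  jaw=[0,0,0,0,0],
)

```text
t: 20.62
tcp_pos: [0.5189, -0.1479, 0.1719]
eef_rot: [[0.956, -0.295, -0.003], [-0.295, -0.956, -0.003], [-0.002, 0.003, -1.0]]
wrist_force: [0.4, -0.5, 0.5]
grip_width: 0.0
```

step_arm(
  dr=[
    [0,0,0],
    [0,0,0],
    [0,0,0],
    [0,0,0],
    [0,0,0],
  ],
  offset=[
    [0,-3.0,-1.5],
    [0,-3.0,0],
    [0,-1.5,0],
    [0,0,0],
    [0,0,0],
  ],
  jaw=[0,0,0,0,0],
)

```text
t: 21.03
tcp_pos: [0.5419, -0.0723, 0.1871]
eef_rot: [[0.958, -0.288, -0.001], [-0.288, -0.958, -0.001], [-0.001, 0.002, -1.0]]
wrist_force: [1.1, 0.4, 0.0]
grip_width: -0.0002
```

```bash
python3 look.py w8; python3 - <<'E'
from h import *
f=np.load('pics/w8.npz'); im,d=f['im'],f['d']; C=cam("wrist",dict(tcp_pos=f['tcp'],eef_rot=f['rot']))
P=pts_console(C,d,MARK['M']-0.115*YA); hsv=cv2.cvtColor(im,cv2.COLOR_RGB2HSV)
g=(hsv[...,0]>40)&(hsv[...,0]<80)&(hsv[...,1]>110)&(d>0)&(P[...,2]>0)&(P[...,2]<.04); print('button z',np.percentile(P[g][:,2],[25,50,75]))
shot("side","side9"); print(get_state()['joint_velocities'].round(3))
E
```

```text
21.0333 [ 0.5419 -0.0723  0.1871] [1.11 0.41 0.01]
(301, 800, 3)
button z [0.0209952  0.02177452 0.02232242]
[ 0.01  -0.     0.009  0.    -0.006  0.    -0.002]
```

View pics/w8u.png

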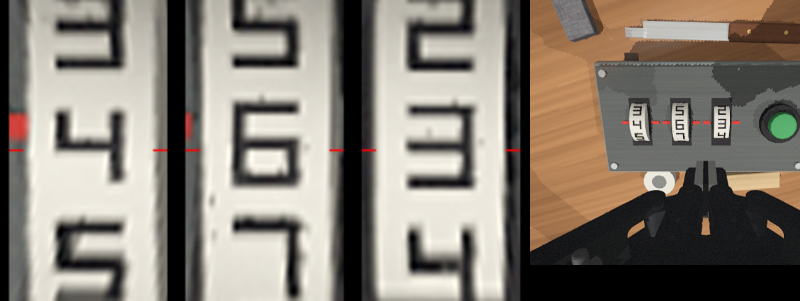

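View pics/side9.png

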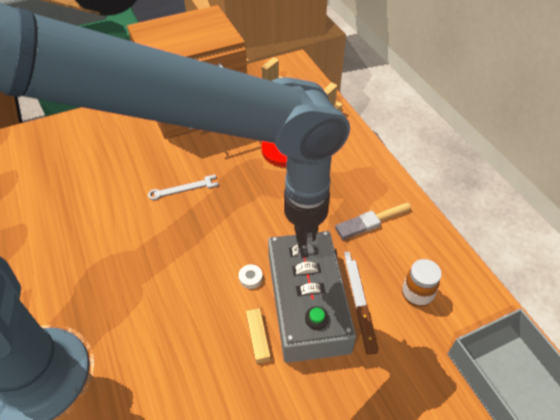

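Numerals 4, 6 and 3 stay centred on the index (rows 147-150 against 150). The button is back up at 21.8 mm and the loose things look unmoved. The tool is well clear, so I'm handing in.

```bash
python3 -c "
from rig import close_job
print(close_job())"
```

```text
the job is handed in; nothing more can be done
None
```

I set the counter to 463, pressed the green button home, let it come back up and handed the job in at about 21 s of the 67 s allowed. The hand-in gives no verdict.

- **Wheels:** I rolled them with the closed fingertip, left in two strokes, middle in three and right in two. The highest force I read during rolling was about 6.4 N, a little under the 8 N you suggested. Force is only reported at the end of each call, so short peaks between readings were not seen. In the last wrist picture they read about 4.02, 6.03 and 3.03, roughly 0.02 rad off against 0.17 rad allowed.
- **Button:** I pressed it about 6 mm, until the force rose to about 11 N with no more travel. Afterwards its top was back at 21.8 mm above the plate, the same as before the press.
- **Loose things:** none looked moved in the wrist and side pictures. I judged that by eye and did not measure it.
- **Arm:** it was well clear of everything at hand-in. The wrist force then read about 1 N, which matches the reading noise.

No check failed. The arm swung by several millimetres after fast moves, so I made every move near a wheel or the button slowly.

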